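Push a rejected tube through the non-return flap

TASK

The black rubber tube lying in the feed lane of the scrap chute is a reject: push it gently along the lane with closed fingertips, nose first through the orange flap, until all of it has dropped into the pocket behind. Then draw the fingers back out so that the flap swings fully shut behind it. Only push it: never lift or squeeze it, and leave the second tube, the stamp and the tape measure beside the chute where they are.

Things in the scene. Friction and masses are not known exactly. Their poses are not given: they have to be found in the camera images.
- chute: Scrap chute, fixed to the bench, 260 x 100 x 102 mm (feet stick out 17 mm at the sides). Origin on the bench top, mid-width, under the closed flap; x along the lane in the feeding direction (away from the robot), y across it, z up. Two blue hinge cheeks stand at x = -21 to 13 mm, y = +-45 to +-50 mm, up to 102 mm above the bench. All else is lower and open from above.
- lane (a point): Middle of the lane floor's near end (chute x = -147 mm). The lane floor is level, 32 mm above the bench, and runs from here to the sill. Two steel rails (31 mm apart inside, 43 mm outside, 10 mm tall above the lane floor) guide the tube.
- sill (a point): Middle of the edge where the lane floor ends and the pocket begins, on the lane floor (chute x = -2 mm). The tube drops in only when its rear end leaves this edge. As it tips its rear face leans forward, so fingertips held just above the rails must follow it to about 5 to 15 mm past the edge; beyond 20 mm they would wedge against the flap.
- pocket (a point): Middle of the pocket's level floor, 15 mm above the bench and 17 mm below the lane floor. The pocket is 104 mm long (chute x = -2 to 102 mm) and 36 mm wide between grey liners as high as the lane floor; two thin bars (2.5 mm high, 18 mm apart) on its floor keep the tube from rolling. Blue outer walls, 90 mm apart, reach 48 mm above the bench.
- flap (a joint): Angle of the orange flap, rad: 0 hanging shut, positive swung away from the robot over the pocket, at most 1.4; it cannot swing towards the robot. 40 g, free-moving (a few tenths of a newton open it), falls shut by itself when nothing holds it. It turns on two pins in the cheeks, 92 mm above the bench at chute x = -4 mm.
- flap_edge (a point): Middle of the lower edge of the flap's panel (shut: 48 mm above the bench, chute x = 0). The panel is 86 mm wide, 12 mm tall, 3 mm thick and hangs by two side arms, 78 mm apart inside. Between the arms it is open above, so vertical fingers up to 60 mm wide can follow the tube through, pushing the panel ahead of them.
- tube: The rejected tube: cut black rubber tube, 27 mm in diameter, 59 mm long, about 16 g, lying along the lane between the rails. Origin on its underside, midway; its own y axis is its length. It may roll about its length. Its rear end can be pushed by fingertips above the rails, 10 to 27 mm above the lane floor.
- tube_center (a point): Centre of the rejected tube, on its axis: 46 mm above the bench while it lies in the lane, 29 mm when it lies in the pocket.
- good_tube: Second black tube of the same size, lying on the bench to the left of the chute; leave it. Origin on its underside, midway.
- lot_stamp: Date stamp, 25 x 34 x 64 mm, standing on the bench to the left of the chute; leave it. Origin under its centre.
- tape_measure: Black pocket tape measure, 58 x 71 x 32 mm, lying on the bench to the right of the chute; leave it. Origin on its underside.

How it is judged:
By the outcome, as a careful person would: the job done as asked, in the order asked, and still so for the second after the job is handed in, with the robot touching nothing.
It also fails if it takes over 45 s, if anything falls off the work surface, if the arm or the gripper's body presses on something with over 40 N, if the wrist force passes 120 N, or if a joint passes its speed limit or range.

ROBOT

A 7-joint arm with a two-finger parallel gripper is mounted at the origin on a cart in front of the work surface, level with it; the furniture and walls round the work are solid. World frame = base frame: x ahead of the robot, y to its left, z up, the work surface at z = 0. Lengths are in m, angles in degrees, forces in N, time in s.
With the tool pointing down it reaches from about 0.425 to 1.025 m from the base axis. Payload 3.6 kg.
Tool frame: the origin (TCP) lies at the very end of the fingers, on their centre line; the grasp point (between the pads) lies 19 mm behind it; z points along the fingers, y is the line along which they close (so a half turn about z gives the same grasp; the last joint's range is limited). The gripper opens to 85 mm and grips with 20 to 120 N. Pads are 22 mm wide; open, the fingers measure 114 mm over their backs; the gripper's body (76 mm by 85 mm) begins 54 mm behind the grasp point. The pads swing forward as they close: fully open they stand 13 mm farther back than shut.
Start: joints at [-74.284, 33.873, 2.773, 92.16, -1.908, 54.013, -1.931], TCP at [0.261, 0.677, 0.231] pointing down, gripper open.
Joint ranges: [-153.93, 153.93], [-27.13, 128.08], [-72.61, 78.16], [10.71, 143.7], [-87.88, 267.88], [4.46, 118.87], [-176.78, 176.78]. Speed limits (degrees/s): [147.25, 147.25, 180, 180, 180, 180, 180].

INTERFACE

Orientations are given as a 3x3 rotation matrix whose columns are the frame's x, y, z axes.
In Python, from plant import reach, move_l, set_joints, set_gripper, pause, ik, sense, grab_frame, camera_model, MotionError, sign_off gives the robot as it stands. The module is installed in compiled form; this text tells all that it offers. Calls block until the motion is done:
- reach(position, orientation): joint-space move of the TCP to a pose.
- move_l(position, v=0.15, rot=None, stop_force=None): straight line of the TCP; rot=None keeps the orientation; v is the mean speed in m/s. With stop_force (N) it stops when the force on the tool has changed by that much, and returns True; else False.
- set_joints(angles): joint-space move.
- set_gripper(opening, strength=None): opening from 0.0 (shut) to 1.0 (fully open); strength is the grip in N (None keeps the last); returns when the fingers have stopped.
- pause(seconds).
- ik(position, orientation): joint angles nearest the present ones, or None.
- sense(): the state.
- grab_frame(name): name is "scene" or "top"; returns the picture (400x640x3 uint8, red, green, blue); there is no depth.
- camera_model(name): a dict with "K" (3x3 intrinsics, pixels), "R" (3x3) and "t" (3): a world point X has camera coordinates R X + t. Camera axes: x right, y down, z forward; pixel columns grow to the right and rows downward; lengths in m; the calibration is good to about 2 mm. A picture is of the moment at which its call begins. camera_model takes no time and is no camera call.
A pose or a line that the arm cannot do raises MotionError and nothing moves.
- sign_off(): hands the job in; it is judged then, once.
The state is a dict: "t": time; "qpos": joint angles; "joint_velocities": joint speeds; "tau": joint torques, N m; "ee_pos": TCP position; "tool_rot": TCP orientation; "contact_force": force on the tool from outside, world axes, zero at the start; "ft_torque": the same for the moment, N m; "opening": opening from 0.0 (shut) to 1.0 (fully open); "grip_force": force on a finger pad.
Only numpy, scipy, OpenCV 4.12 (cv2) and the standard library are available. Lean on these libraries where they do the work, as an engineer would, in place of code of your own. Each camera call takes 0.05 s, during which the arm holds its last target. There are 200 camera calls.

## Working session

There is one attempt and no reset: what is moved stays moved. The work goes in short steps, each a Python script; the robot and the scene stay as the last script left them, time stands still between calls to the robot, and variables do not carry over. Pictures are saved under pics/ and viewed, at most 10 in all, crops included, and the job is handed in when it is done.

```bash
mkdir -p pics; python3 - <<'E'
from plant import *
import cv2, numpy as np
for n in ("scene","top"):
    im=grab_frame(n); cv2.imwrite(f"pics/{n}0.png",im[:,:,::-1])
    c=camera_model(n); print(n,c["K"],"pos",-c["R"].T@c["t"]); print(c["R"])
s=sense(); print(s["t"],s["ee_pos"],s["tool_rot"],s["opening"])
E
```

```text
scene [[514.24216596   0.         323.76075056]
 [  0.         514.24216596 194.4340975 ]
 [  0.           0.           1.        ]] pos [0.20755292 0.53908933 0.69912563]
[[-0.83996395 -0.54263736  0.00229341]
 [-0.36225463  0.55758762 -0.74690537]
 [ 0.40401998 -0.62820438 -0.66492639]]
top [[420.73701389   0.         324.82291166]
 [  0.         420.73701389 204.19367506]
 [  0.           0.           1.        ]] pos [ 0.47812553 -0.04534429  0.92693925]
[[-0.02911096 -0.99921803 -0.02675608]
 [-0.98787834  0.03284309 -0.15171589]
 [ 0.15247601  0.02201516 -0.98806194]]
0.1 [0.26039709 0.67580076 0.23023542] [[-9.33148763e-01  3.59489876e-01 -6.44380468e-04]
 [ 3.59490437e-01  9.33146671e-01 -1.97912897e-03]
 [-1.10175340e-04 -2.07847037e-03 -9.99997834e-01]] 1.001561028303045
```

View pics/scene0.png

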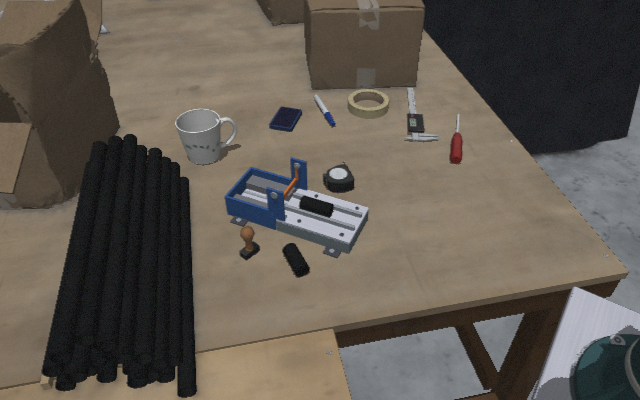

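View pics/top0.png

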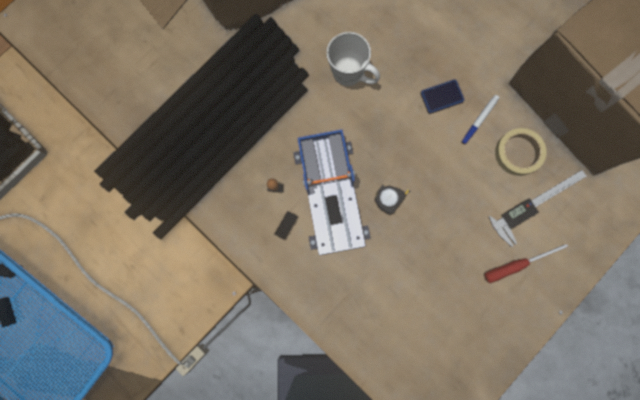

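The scene view shows the chute at about (297,207), flap at (291,187), and the tube in the lane at (316,206). The top view shows the lane running up the image, tube at (334,210), flap at (331,181), good tube at (286,225), stamp at (274,185) and tape at (389,198). I'll zoom in on both.

```bash
python3 - <<'E'
import cv2,numpy as np
a=cv2.imread("pics/top0.png")[120:265,265:415]; b=cv2.imread("pics/scene0.png")[150:265,215:380]
a=cv2.resize(a,None,fx=4,fy=4,interpolation=2); b=cv2.resize(b,None,fx=4,fy=4,interpolation=2)
cv2.imwrite("pics/ctop.png",a); cv2.imwrite("pics/cscene.png",b)
E
cat > h.py <<'E'
import numpy as np, cv2
from plant import *
def ray(n,uv,z):
    c=camera_model(n); R,t=np.array(c["R"]),np.array(c["t"]); o=-R.T@t
    d=R.T@np.linalg.inv(c["K"])@np.array([uv[0],uv[1],1.])
    return o+d*(z-o[2])/d[2]
def proj(n,X):
    c=camera_model(n); p=np.array(c["K"])@(np.array(c["R"])@X+c["t"]); return p[:2]/p[2]
E
python3 - <<'E'
from h import *
for n,(x0,x1,y0,y1) in dict(top=(300,370,125,262),scene=(222,372,155,258)).items():
    im=cv2.imread(f"pics/{n}0.png"); hsv=cv2.cvtColor(im,cv2.COLOR_BGR2HSV); H,S,V=cv2.split(hsv)
    roi=np.zeros(H.shape,bool); roi[y0:y1,x0:x1]=1
    for k,m,z in (("orange",(H<12)&(S>150)&(V>90),.054),("black",(V<50)&(S<120),.046),("white",(S<40)&(V>150),.032),("blue",(H>100)&(H<125)&(S>120),.048)):
        m=(m&roi).astype(np.uint8)
        cs,_=cv2.findContours(m,0,2)
        for c in sorted(cs,key=cv2.contourArea)[-2:]:
            if cv2.contourArea(c)<15: continue
            r=cv2.minAreaRect(c); print(n,k,cv2.contourArea(c),np.round(r[0],1),np.round(r[1],1),round(r[2],1))
            B=[ray(n,p,z)[:2] for p in cv2.boxPoints(r)]; print("   ctr",np.round(ray(n,r[0],z)[:2],4),"box",np.round(B,4).tolist())
E
```

```text
top white 580.5 [324.6 158.4] [39.  16.7] 78.7
   ctr [ 0.7177 -0.0278] box [[0.7583, -0.0025], [0.7644, -0.0388], [0.6776, -0.0528], [0.6716, -0.017]]
top white 3131.5 [334.8 216.3] [70.4 48.4] 78.7
   ctr [ 0.5892 -0.0459] box [[0.6564, 0.0184], [0.6738, -0.0853], [0.5237, -0.1086], [0.5068, -0.0076]]
scene orange 43.0 [291.  184.9] [ 3.7 21.4] 37.6
   ctr [ 0.6674 -0.0592] box [[0.6676, -0.0336], [0.676, -0.0883], [0.6671, -0.0858], [0.6591, -0.0314]]
scene black 242.0 [338.3 184.5] [29.8 15. ] 3.9
   ctr [ 0.5964 -0.118 ] box [[0.6111, -0.0856], [0.6339, -0.1246], [0.5812, -0.1513], [0.5602, -0.1116]]
scene black 386.5 [316. 206.] [33.4 13.1] 16.4
   ctr [ 0.5988 -0.0428] box [[0.6242, -0.0211], [0.6385, -0.0538], [0.5732, -0.0647], [0.5609, -0.0323]]
scene white 149.5 [254.8 195. ] [25.6  7.9] 17.1
   ctr [ 0.7247 -0.0167] box [[0.7466, -0.0025], [0.7571, -0.0223], [0.7029, -0.0309], [0.6934, -0.0112]]
scene white 1664.0 [323.1 214. ] [82.5 39.3] 16.7
   ctr [ 0.584  -0.0442] box [[0.6437, 0.0166], [0.6887, -0.0815], [0.5224, -0.1069], [0.4918, -0.0114]]
scene blue 1862.0 [268.2 188. ] [62.2 86.2] 34.5
   ctr [ 0.7032 -0.0333] box [[0.7502, 0.0576], [0.8136, -0.173], [0.6523, -0.1318], [0.616, 0.0769]]
```

View pics/ctop.png

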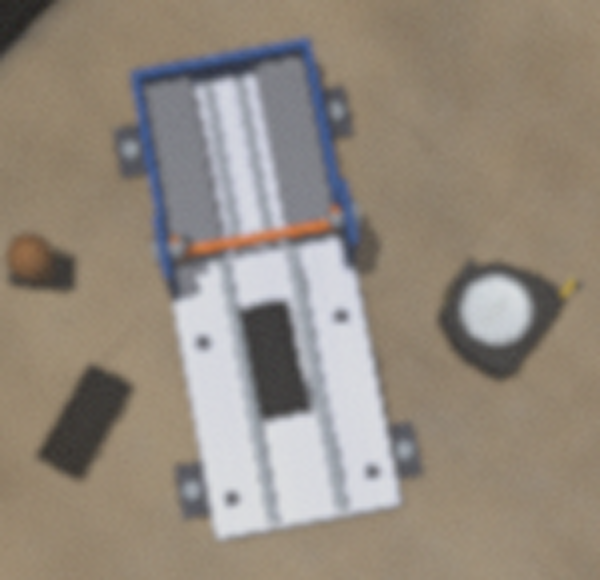

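View pics/cscene.png

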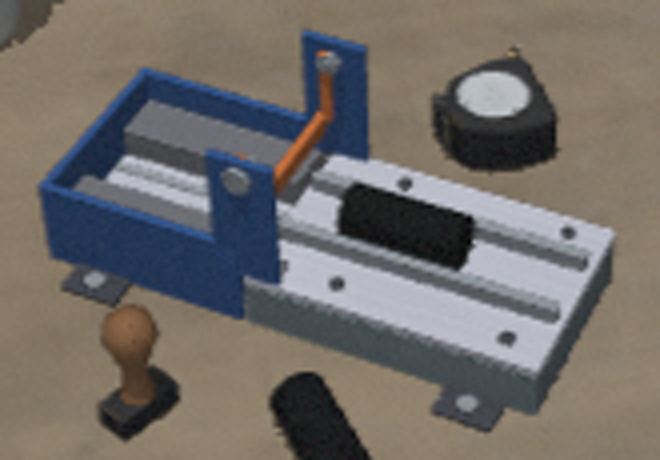

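The top crop gives the deck's near corners at crop (217,540) and (401,503), the pocket's far wall corners at (135,72) and (311,40), the flap panel from (172,248) to (340,226), and the tube from (243-288,305) to (265-309,415). The scene crop agrees: flap shut, tube between the rails.

```bash
python3 - <<'E'
from h import *
T=lambda u,v,z: ray("top",(265+(u+.5)/4-.5,120+(v+.5)/4-.5),z)[:2]
S=lambda u,v,z: ray("scene",(215+(u+.5)/4-.5,150+(v+.5)/4-.5),z)[:2]
nl,nr=T(217,540,.032),T(401,503,.032); fl,fr=T(135,72,.048),T(311,40,.048)
n=(nl+nr)/2; f=(fl+fr)/2; print("near",n,np.linalg.norm(nl-nr),"far",f,np.linalg.norm(fl-fr),"L",np.linalg.norm(f-n))
d=(f-n)/np.linalg.norm(f-n); e=np.array([-d[1],d[0]]); print("yaw",np.degrees(np.arctan2(d[1],d[0])), "end yaw",[np.degrees(np.arctan2(-(a-b)[0],(a-b)[1])) for a,b in((nl,nr),(fl,fr))])
O=n+.147*d; print("O",O)
loc=lambda p:np.round([(p-O)@d*1e3,(p-O)@e*1e3],1)
print("flap top(z60)",loc(T(172,250,.060)),loc(T(343,226,.060)))
for p in((243,308),(288,301),(265,418),(309,410)):print("tube top",loc(T(*p,.055)))
print("scene near corners z32",loc(S(537,375,.032)),loc(S(612,234,.032)),"far z48",loc(S(42,188,.048)),loc(S(146,70,.048)))
print("scene rail near ends z42",loc(S(552,315,.042)),loc(S(582,262,.042)))
print("scene tube rear bottom/top centre",loc(S(457,267,.035)),loc(S(470,213,.059)), "ctr z46",loc(ray("scene",(316,206),.046)[:2]))
R=np.array([[0,0,0.],[0,0,0],[0,0,-1]])
E
```

```text
near [ 0.51705517 -0.0586196 ] 0.09924930412961001 far [ 0.76900449 -0.02062231] 0.09708350200975996 L 0.2547984535191196
yaw 8.576330860837015 end yaw [np.float64(9.576195842168183), np.float64(8.530909632951655)]
O [ 0.66241143 -0.03669795]
flap top(z60) [ 4.5 45.3] [  0.7 -45.4]
tube top [-31.9  14.1]
tube top [-32.6  -9.9]
tube top [-91.2  13.2]
tube top [-91.2 -10.1]
scene near corners z32 [-150.8   53.5] [-148.8  -45.3] far z48 [103.1  52.9] [103.6 -45.1]
scene rail near ends z42 [-146.3   25.6] [-146.1  -11.8]
scene tube rear bottom/top centre [-92.2   8.4] [-93.1  -3.9] ctr z46 [-63.7   3.4]
```

The chute is measured: yaw 8.55°, origin about (0.662, -0.036), and sizes within a few mm of those stated. The tube's rear end is at chute x ≈ -92 mm. Next I'll close the fingers and hover behind it.

```bash
cat >> h.py <<'E'
yaw=np.radians(8.55); d=np.array([np.cos(yaw),np.sin(yaw)]); e=np.array([-d[1],d[0]])
O=np.array([.66241,-.03670])-.001*d+.002*e
def P(x,y,z): return np.r_[O+d*x/1e3+e*y/1e3,z/1e3]
def loc(p): p=np.asarray(p)[:2]-O; return np.round([p@d*1e3,p@e*1e3],1)
Rp=np.array([np.r_[d,0],np.r_[d[1],-d[0],0],[0,0,-1.]]).T
Rm=Rp@np.diag([-1,-1,1.])
E
python3 - <<'E'
from h import *
print(np.round(sense()["qpos"],1))
c=[(R,ik(P(-122,0,150),R)) for R in(Rp,Rm)]
for R,q in c: print(None if q is None else np.round(q,1), np.linalg.det(R))
q0=np.array(sense()["qpos"]); R=min((k for k in c if k[1] is not None),key=lambda k:abs(np.array(k[1])-q0).max())[0]
p=np.array(sense()["ee_pos"]); p[2]=.32; move_l(p,v=.2)
set_gripper(0.0,20)
reach(P(-122,0,200),R); move_l(P(-122,0,80),v=.15)
s=sense(); print(s["t"],s["ee_pos"],loc(s["ee_pos"]),s["opening"],s["contact_force"],np.round(s["qpos"],1))
a=grab_frame("scene")[120:280,200:400,::-1]; b=grab_frame("top")[120:280,250:450,::-1]
cv2.imwrite("pics/hover.png",cv2.resize(np.hstack([a,b]),None,fx=2,fy=2,interpolation=2))
E
```

```text
[-74.3  33.9   2.8  92.2  -1.9  54.   -1.9]
[-27.5  33.3  40.1 120.6 -34.9  38.1 -45. ] 1.0
[ -0.6  27.5   1.9 119.5  -1.6  33.  101. ] 1.0
5.1917 [ 0.54105549 -0.05328194  0.08053804] [-121.5   -0.4] -0.0024758514865086943 [0.01958218 1.17579324 0.18206442] [-22.2  38.6  32.8 122.5 -41.9  30.4 -39.2]
```

View pics/hover.png

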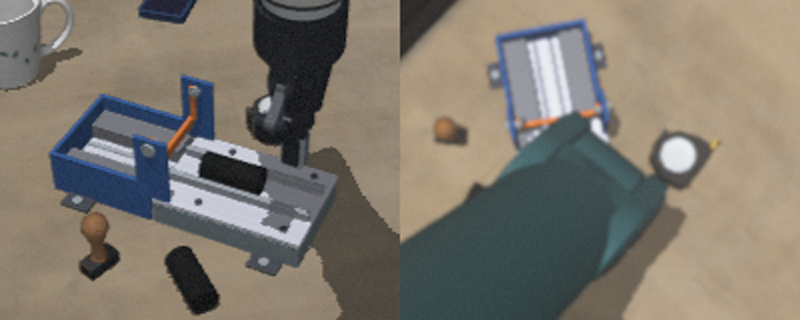

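The left half shows the closed fingers behind the tube's rear at crop (295,165), with everything else undisturbed. In the top view the arm hides the tube, so the scene camera will be my guide. I'll descend, compare the fingertip's pixel with the prediction, and push to just short of the flap.

```bash
python3 - <<'E'
from h import *
R=np.array(sense()["tool_rot"]); print("pred tip px hover",proj("scene",np.array(sense()["ee_pos"])))
print(move_l(P(-122,0,46),v=.06,stop_force=4))
a=grab_frame("scene"); 
x=-122
print(move_l(P(-75,0,46),v=.04,stop_force=4)); pause(.3)
s=sense(); print(s["t"],loc(s["ee_pos"]),s["ee_pos"][2],s["contact_force"],proj("scene",np.array(s["ee_pos"])))
b=grab_frame("scene")
c=[cv2.resize(i[150:260,220:380,::-1],None,fx=2.5,fy=2.5,interpolation=2) for i in(a,b)]
cv2.imwrite("pics/push1.png",np.hstack(c))
hsv=cv2.cvtColor(b,cv2.COLOR_RGB2HSV)
E
```

```text
pred tip px hover [345.98172732 200.3890554 ]
False
False
7.6833 [-75.1   0. ] 0.04601632953954682 [-0.03209628 -0.01967277  0.04253858] [322.36693311 207.4374213 ]
```

View pics/push1.png

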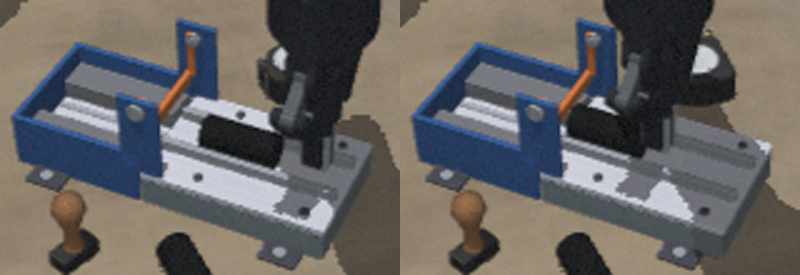

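In the right half, the fingers are centred at crop (652,150) and have moved the tube about 25 mm. Its nose is now just at the flap, and its rear is about 10 mm ahead of the TCP, as expected. I'll push on slowly to roughly 7 mm past the sill.

```bash
python3 - <<'E'
from h import *
c=[]
for x,v in((-30,.04),(-6,.025)):
    print(move_l(P(x,0,46),v=v,stop_force=5)); pause(.3)
    s=sense(); print(s["t"],loc(s["ee_pos"]),s["ee_pos"][2],s["contact_force"])
    c.append(cv2.resize(grab_frame("scene")[140:250,210:370,::-1],None,fx=2.5,fy=2.5,interpolation=2))
cv2.imwrite("pics/push2.png",np.hstack(c))
E
```

```text
False
9.3083 [-30.1  -0. ] 0.04602998572196725 [0.01808345 0.50654627 0.0238433 ]
False
10.7667 [-6. -0.] 0.04604767128600545 [-0.62077223 -0.51330937  0.26908967]
```

View pics/push2.png

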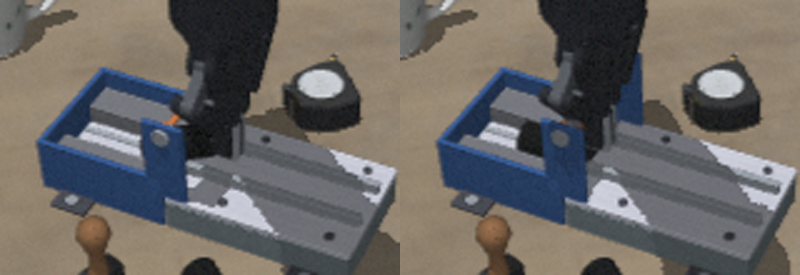

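The right half shows the tube through the flap, with its nose at crop (520,135). It isn't clear whether the rear has dropped, so I'll check the nose position against both heights and advance in small steps.

```bash
python3 - <<'E'
from h import *
c=[]
def look():
    im=grab_frame("scene"); s=sense()
    V=im.max(2)[178:212,232:272]; m=(V<45).astype(np.uint8)
    n,l,st,ct=cv2.connectedComponentsWithStats(m); i=1+np.argmax(st[1:,4]); b=st[i]
    x,y,w,h,a=b; print(loc(s["ee_pos"]),"blob x%d-%d y%d-%d area %d"%(232+x,232+x+w,178+y,178+y+h,a),np.round(s["contact_force"],2))
    c.append(cv2.resize(im[170:220,225:315,::-1],None,fx=4,fy=4,interpolation=2))
for xx,z in((63,46),(63,29),(65,29)): print(xx,z,"nose ctr px",proj("scene",P(xx,0,z)), "tops",proj("scene",P(xx,0,z+13.5)))
look()
for x in(-4,-2,0):
    move_l(P(x,0,46),v=.02,stop_force=4); pause(.3); look()
cv2.imwrite("pics/push3.png",np.vstack([np.hstack(c[:2]),np.hstack(c[2:])])); print(sense()["t"])
E
```

```text
63 46 nose ctr px [257.53768475 187.28590647] tops [256.95236848 181.97494926]
63 29 nose ctr px [258.25993055 193.83931481] tops [257.68771759 188.64725249]
65 29 nose ctr px [257.3710381  193.55911114] tops [256.7911988  188.36771229]
[-6. -0.] blob x257-267 y189-203 area 97 [-0.1   0.2  -0.89]
[-4.  0.] blob x257-267 y189-203 area 98 [ 0.03 -0.27  0.47]
[-2.  0.] blob x258-267 y189-203 area 96 [0.45 0.13 0.38]
[-0.  0.] blob x258-267 y189-203 area 96 [ 0.42  0.18 -0.22]
12.6667
```

View pics/push3.png

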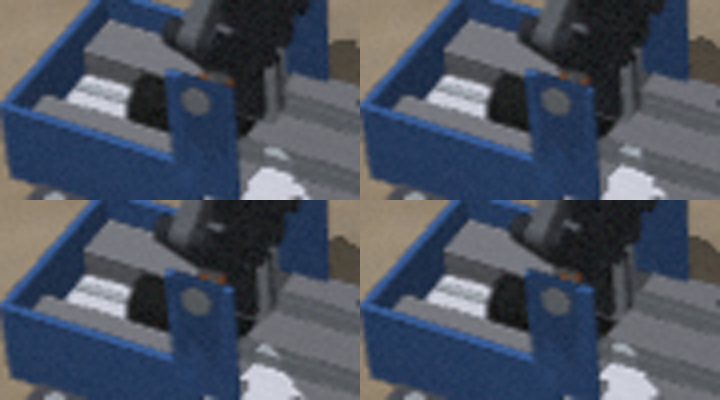

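The nose matches the 29 mm axis height at chute x = 63 mm. It stayed put while the fingers advanced 6 mm more, so the tube is free of them and has dropped in. I'll withdraw along the lane, then look from both cameras.

```bash
python3 - <<'E'
from h import *
move_l(P(-60,0,46),v=.06,stop_force=6); s=sense(); print(s["t"],loc(s["ee_pos"]),s["contact_force"])
move_l(P(-100,0,46),v=.1); move_l(P(-110,0,200),v=.2); pause(.2)
move_l(P(-110,-230,250),v=.25); pause(.5)
s=sense(); print(s["t"],s["contact_force"])
a=grab_frame("scene")[140:260,215:375,::-1]; b=grab_frame("top")[115:265,260:420,::-1]
a=cv2.resize(a,(400,300),interpolation=2); b=cv2.resize(b,(400,375),interpolation=2)
cv2.imwrite("pics/end.png",np.hstack([cv2.copyMakeBorder(a,0,75,0,0,0),b]))
E
```

```text
13.8167 [-59.3   0. ] [ 0.06695479 -0.48441818 -0.13792506]
17.0833 [-0.61928062 -0.60965763 -0.00579771]
```

View pics/end.png

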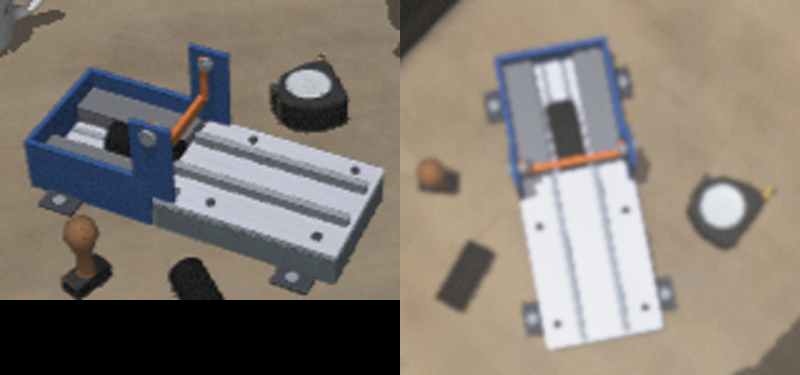

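The tube lies in the pocket at crop (562,130) on the right, the flap looks shut, and the neighbouring objects haven't moved. A quick numeric check of the flap against the first picture, and of the tube's rear end, before handing in.

```bash
python3 - <<'E'
from h import *
for n in("scene","top"):
    im=grab_frame(n)[:,:,::-1].copy(); old=cv2.imread(f"pics/{n}0.png")
    for k,i in(("old",old),("new",im)):
        H,S,V=cv2.split(cv2.cvtColor(i,cv2.COLOR_BGR2HSV)); m=((H<14)&(S>130)&(V>90)).astype(np.uint8)
        r=np.zeros_like(m); r[150:205,280:362]=1; p=cv2.findNonZero(m*r).reshape(-1,2); print(n,k,"orange",len(p),p.mean(0),p.min(0),p.max(0))
    df=cv2.absdiff(im,old).max(2)
    for k,(x,y,w,h) in (dict(tape=(372,178,40,40),good=(270,205,30,38),stamp=(262,172,24,26)) if n=="top" else dict(good=(275,235,40,45),stamp=(232,220,32,42),tape=(322,158,34,36))).items(): print(k,"changed px",int((df[y:y+h,x:x+w]>50).sum()))
    if n=="scene": sc=im
for nm,q in dict(rear_top_flat=(4,0,42.5),nose_top_flat=(63,0,42.5),rear_top_tilt=(0,0,57),sill=(-2,0,32)).items(): print(nm,proj("scene",P(*q)))
cv2.imwrite("pics/fin.png",cv2.resize(sc[165:220,235:320],None,fx=8,fy=8,interpolation=2))
E
```

```text
scene old orange 100 [291.36 182.99] [284 163] [297 196]
scene new orange 109 [291.42201835 182.96330275] [284 163] [297 196]
good changed px 0
stamp changed px 0
tape changed px 0
top old orange 54 [329.7037037  179.01851852] [313 176] [346 182]
top new orange 76 [329.27631579 178.92105263] [313 176] [346 182]
tape changed px 0
good changed px 0
stamp changed px 0
rear_top_flat [284.63813515 197.05056244]
nose_top_flat [257.68771759 188.64725249]
rear_top_tilt [286.14879315 191.92631246]
sill [287.67898107 201.9847333 ]
```

View pics/fin.png

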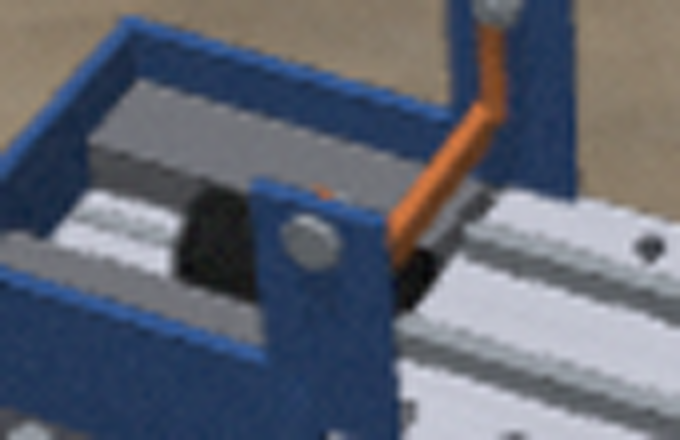

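The flap's pixels match the first picture, the tube's rear lies beyond and below the sill line (crop (430,275)), and the neighbours have zero changed pixels. Handing in.

```bash
python3 -c "
from plant import *
print(sense()['t'],sign_off())"
```

```text
the job is handed in; nothing more can be done
17.2833 None
```

The rejected tube is in the pocket, the flap is fully shut, the second tube, stamp and tape measure have not moved, and I handed the job in at 17.3 s.

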